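Zero the orange gauge amplifier through its shuttered well

TASK

Zero the gauge amplifier that has the orange shutter rib: with the fingertips push its shutter fully open, reach down into the well and press the sunken green key all the way in and keep it in for a full second, then let the key come up and push the shutter fully closed again. Do not grip or lift anything, keep the amplifier where it stands, and leave the blue amplifier and the other things on the bench alone.

Things in the scene. Friction and masses are not known exactly. Their poses are not given: they have to be found in the camera images.
- orange_unit: grey box-shaped gauge amplifier standing loose on the bench (2 to 3 kg), 94 mm along its x, 160 mm along y, 55 mm high, orange band low on its front (-x) face. Origin: centre of its underside; z up; yaw within 0.4 rad. On top, at x -40 and +40 mm, guide rails 8 mm wide, 8 mm high and 148 mm long run along y (72 mm free between them, ends open). Two 16 mm sockets stick out 10 mm at the back
- orange_unit_well (a point): centre of the mouth of the orange unit's round straight-walled well (46 mm across), level with the housing's top, 55 mm above the bench and at x 0, y -35 mm of the unit; axes as the unit's. In it sits one green key, 28 mm across, its flat top 20 mm below this point when released, 26 mm when fully pressed. The shutter hides it when closed
- orange_unit_key (a joint): travel of the orange unit's green key: 0 released, 0.006 m fully pressed (straight down). Spring-loaded: about 1.2 N to start it, 5 N to hold it fully in; comes up by itself when let go
- orange_unit_shutter (a joint): position of the orange unit's shutter: 0 closed (over the well), 0.060 m fully open; it slides along the unit's +y to open, with about 1.5 N of friction, and stays where it is left. It starts closed or up to 12 mm open. From about 0.053 m on the well is wholly uncovered
- orange_unit_rib (a point): middle of the top edge of the orange rib on the shutter, 75 mm above the bench; moves with it, axes as the unit's. Rib: 54 mm along x, 8 mm thick along y, 17 mm high above the plate. Push its -y face to open, its +y face to close. The plate (70 x 60 x 3 mm, top 58 mm above the bench) reaches from 4 mm +y to 56 mm -y of this point. Closed, this point is 26 mm to the +y side of the well's centre
- blue_unit: a second amplifier, same in size and build but with a blue band and blue shutter rib; origin at the centre of its underside. To be left alone
- blue_unit_key (a joint): travel of the blue unit's key, 0 released, 0.006 m pressed
- blue_unit_shutter (a joint): position of the blue unit's shutter, 0 closed, 0.060 m open; it starts closed or up to 12 mm open
- brass_bush: brass bush standing in front of the orange unit, 26 mm across, 24 mm high; origin at the centre of its underside. Bystander
- battery_1: red and white battery standing in front of the blue unit, 15 mm across, 50 mm high; origin at the centre of its underside. Bystander
- pin_gauge_10: steel pin lying on the bench, 10 mm across, 55 mm long; origin at the centre of its underside. Bystander
- screwdriver_yellow: screwdriver with a yellow handle, lying toward the back, 144 mm long, 25 mm thick; origin at the centre of its underside. Bystander
- ring_gauge: steel ring lying flat, 48 mm across, 14 mm high; origin at the centre of its underside. Bystander
- v_block: steel V-block, 45 x 44 x 38 mm; origin at the centre of its underside. Bystander
- oil_bottle: white oil bottle with a red cap and thin spout, 45 mm across, 138 mm high, standing at the back; origin at the centre of its underside. Bystander

How it is judged:
By the outcome, as a careful person would: the job done as asked, in the order asked, and still so for the second after the job is handed in, with the robot touching nothing.
It also fails if it takes over 54 s, if anything falls off the work surface, if the arm or the gripper's body presses on something with over 40 N, if the wrist force passes 120 N, or if a joint passes its speed limit or range.

ROBOT

A 7-joint arm with a two-finger parallel gripper is mounted at the origin on a cart in front of the work surface, level with it; the furniture and walls round the work are solid. World frame = base frame: x ahead of the robot, y to its left, z up, the work surface at z = 0. Lengths are in m, angles in rad, forces in N, time in s.
With the tool pointing down it reaches from about 0.4 to 0.85 m from the base axis. Payload 10.4 kg.
Tool frame: the origin (TCP) lies midway between the tips of the shut fingers; the grasp point (between the pads) lies 19 mm behind it; z points along the fingers, y is the line along which they close (so a half turn about z gives the same grasp; the last joint's range is limited). The gripper opens to 87 mm and grips with 3 to 60 N. Pads are 19 mm wide; open, the fingers measure 117 mm over their backs; the gripper's body (75 mm by 190 mm) begins 51 mm behind the grasp point.
Start: joints at [-1.127, 0.332, -0.065, 1.46, 0.022, 1.35, -0.088], TCP at [0.281, 0.558, 0.186] pointing down, gripper open.
Joint ranges: [-2.6, 2.6], [-0.5, 2.12], [-1.47, 1.34], [0.16, 2.42], [-1.27, 4.41], [0.06, 2.06], [-2.6, 2.6]. Speed limits (rad/s): [2.22, 2.22, 2.79, 2.79, 3.14, 3.14, 3.14].

INTERFACE

Orientations are given as a unit quaternion [x, y, z, w].
In Python, from bench import r gives the robot as it stands.
- The arm moves only by the tool arm_command, never from a script. Its arguments are lists of equal length, an entry for each row: "xyz": the shift along the world's x, y, z in m, a list of three; "rot": the turn, a rotation vector about the world's x, y, z in rad, a list of three. In form: {"xyz": [[tx, ty, tz], ...], "rot": [[ax, ay, az], ...]}. A call has 1 to 20 rows; each row is the pose to reach, as a shift and turn from the pose commanded when the call began; what a row does not reach only later rows make up. A row lasts 1/12 s, in which the tool goes at most 41.7 mm and 7.16 degrees, less where a joint would pass 70% of its speed; a pose out of reach is approached as far as the arm can. A call with a gripper value outside its range is refused whole. "grip" is the opening, from 0 (shut) to 1 (fully open), set as the call begins (left out, the last holds). The fingers move at their own pace and stop on an object; "squeeze" is the grip in N (left out, the last holds). Time passes only in rows, so rows that repeat a pose let the fingers close. It gives the time, the measured TCP pose, the force, the opening and the grip force at its end, in the units of the state.
- r.read_state(): the state, without advancing time (a new reading comes with each control period).
- r.camera(name): name is "side" or "top" or "wrist"; returns the picture (384x512x3 uint8, red, green, blue); there is no depth.
- r.camera_model(name): a dict with "fx", "fy", "cx", "cy" (pixels), "k1" (the pictures are not rectified: a ray, as slopes to the right and down, at radius r is drawn at 1 + k1 r^2 times it, then the intrinsics apply), "T" (4x4, takes a point from camera to world coordinates). Camera axes: x right, y up, looking along -z (the intrinsics and any distortion apply to the point x, -y, -z); pixel columns grow to the right and rows downward; lengths in m; the calibration is good to about 2 mm. A picture is of the moment at which its call begins: read the wrist's pose just before it. camera_model takes no time and is no camera call; for the wrist camera it gives the pose at the moment of the call.
- r.close_job(): hands the job in; it is judged then, once.
Trained networks look in the newest picture that a camera, given by its name, has taken for a name from the list of things; names that differ only in an ending like _2 or _b are one class to them, and where a whole thing is asked for, a point or a joint stands for the part that bears it (a point fixed in the world has none). Each returns a list of dicts, best first, with "conf" (0 to 1); they miss things now and then, are a little off and sometimes report something else, mostly with a low value. They report only what shows in the picture. A call takes as long as a camera call.
- r.look_for(label, camera): "at" ([x, y, z] in m, in the coordinates of the camera as it stood for that picture, good to about 4 mm: the middle of the surface that is visible of it).
- r.spot_point(label, camera): "at" ([x, y, z] in m, in the coordinates of the camera as it stood for that picture, good to about 4 mm: a listed point, or the origin of a listed thing).
The state is a dict: "time": time; "joint_positions": joint angles; "joint_vel": joint speeds; "joint_torque": joint torques, N m; "ee_pos": TCP position; "eef_rot": TCP orientation; "ft_force": force on the tool from outside, world axes, zero at the start; "torque": the same for the moment, N m; "width": finger opening in m; "grip_force": force on a finger pad.
Only numpy, scipy, OpenCV 4.12 (cv2) and the standard library are available. Lean on these libraries where they do the work, as an engineer would, in place of code of your own. Each camera call takes 0.05 s, during which the arm holds its last target. There are 200 camera calls.

## Working session

There is one attempt and no reset: what is moved stays moved. The work goes in short steps, Python scripts to look and compute and a tool call to move; the robot and the scene stay as the last step left them, time stands still between calls to the robot, and variables do not carry over. Pictures are saved under pics/ and viewed, at most 10 in all, crops included, and the job is handed in when it is done.

Besides the shell and the picture viewer there is one more tool, called after "Call:" as name(argument=value, ...) on one line, values as JSON. arm_command: Moves the arm, as the interface text tells. Its arguments: {"type":"object","properties":{"xyz":{"type":"array"},"rot":{"type":"array"},"grip":{"type":"number"},"squeeze":{"type":"number"}},"required":["xyz","rot"]}

```bash
mkdir -p pics
cat > h.py <<'E'
import numpy as np, cv2
from bench import r
def w(cam,p):
    T=np.array(r.camera_model(cam)["T"]); return (T@np.r_[p,1])[:3]
def px(cam,P):
    m=r.camera_model(cam); T=np.linalg.inv(np.array(m["T"])); c=T@np.r_[P,1]
    a,b=c[0]/-c[2],-c[1]/-c[2]; k=1+m["k1"]*(a*a+b*b); return np.array([m["fx"]*a*k+m["cx"],m["fy"]*b*k+m["cy"]])
def plane(cam,uv,z):
    m=r.camera_model(cam); T=np.array(m["T"])
    d=np.array([(uv[0]-m["cx"])/m["fx"],(uv[1]-m["cy"])/m["fy"]]); s=d.copy()
    for _ in range(20): s=d/(1+m["k1"]*(s@s))
    ray=T[:3,:3]@np.array([s[0],-s[1],-1]); o=T[:3,3]; return o+ray*(z-o[2])/ray[2]
def snap(cam,name):
    im=r.camera(cam); cv2.imwrite(f"pics/{name}.png",im[:,:,::-1]); return im
E
python3 - <<'E'
from h import *
s=r.read_state(); print({k:np.round(v,3) for k,v in s.items()})
for c in ["top","side"]:
    snap(c,c+"0")
    for l in ["orange_unit","orange_unit_well","orange_unit_rib","blue_unit","brass_bush"]:
        for d in r.spot_point(l,c)[:2]: print(c,l,round(d["conf"],2),w(c,d["at"]).round(4),px(c,w(c,d["at"])).round())
a=cv2.imread("pics/top0.png");b=cv2.imread("pics/side0.png")
cv2.imwrite("pics/both.png",cv2.resize(np.vstack([a,b]),None,fx=.78,fy=.78))
E
```

```text
{'time': np.float64(0.0), 'joint_positions': array([-1.127,  0.333, -0.065,  1.461,  0.022,  1.35 , -0.089]), 'joint_vel': array([-0.   ,  0.001, -0.   , -0.001, -0.001,  0.   ,  0.   ]), 'joint_torque': array([ 1.0000e-03, -6.2328e+01,  2.5000e-02, -3.8990e+01, -6.1000e-02,
        4.0000e-02,  0.0000e+00]), 'ee_pos': array([0.281, 0.558, 0.185]), 'eef_rot': array([ 0.231,  0.973, -0.001, -0.   ]), 'ft_force': array([-0.567, -0.77 ,  0.142]), 'torque': array([-0.024,  0.004, -0.048]), 'grip_force': np.float64(0.0), 'width': np.float64(0.087)}
top orange_unit_well 0.8 [ 0.476  -0.3095  0.0532] [375. 227.]
top orange_unit_rib 0.76 [ 0.4888 -0.277   0.0731] [365. 222.]
top blue_unit 0.84 [ 0.5156  0.1544 -0.0056] [222. 215.]
side orange_unit 0.96 [ 0.4924 -0.2794 -0.0005] [292. 173.]
side orange_unit_well 0.62 [ 0.484  -0.3098  0.0477] [296. 159.]
side blue_unit 0.79 [ 0.5155  0.1559 -0.0027] [251. 233.]
```

View pics/top0.png

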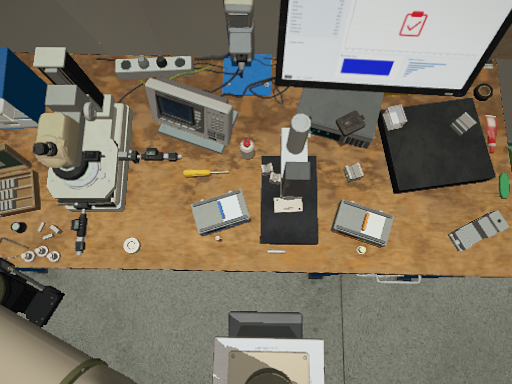

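View pics/side0.png

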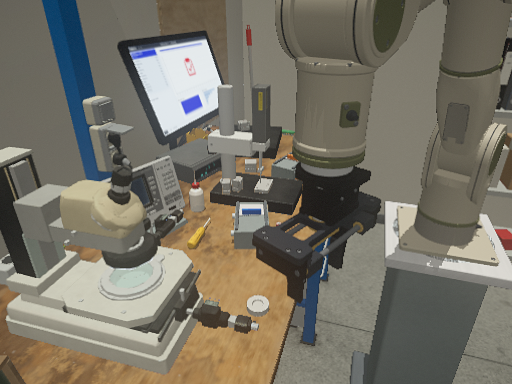

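Top view: the orange unit is at about (363,223), long axis falling to the right (yaw about -0.37). The blue unit is at (222,212), and a tall stand stands between them at (290,190). Side view: stand columns at (226,90) and (261,88), with the orange unit mostly hidden. I'll work out the stand's size and the best viewing pose.

Run:
```python
from h import *
def tri(a,b):
    L=[(plane("top",a,0),plane("top",a,.5)),(plane("side",b,0),plane("side",b,.5))]
    A=[];B=[]
    for p,q in L:
        d=(q-p)/np.linalg.norm(q-p);M=np.eye(3)-np.outer(d,d);A.append(M);B.append(M@p)
    return np.linalg.lstsq(np.vstack(A),np.hstack(B),rcond=None)[0].round(3)
print("cyl",tri((300,120),(226,88)),"grey",tri((297,170),(261,88)))
for uv in [(261,243),(317,243),(317,157),(337,212),(390,235),(300,270)]: print(uv,plane("top",uv,0).round(3))
print(r.camera_model("wrist")["T"].__array__().round(3) if hasattr(r.camera_model("wrist")["T"],'__array__') else r.camera_model("wrist")["T"])
from scipy.spatial.transform import Rotation as R
s=r.read_state();print(R.from_quat(s["eef_rot"]).as_matrix().round(3))
im=cv2.imread("pics/top0.png");cv2.imwrite("pics/topc.png",cv2.resize(im[185:260,310:410],None,fx=6,fy=6,interpolation=cv2.INTER_CUBIC))
```

```text
cyl [ 0.669 -0.058  0.358] grey [ 0.551 -0.049  0.365]
(261, 243) [0.428 0.028 0.   ]
(317, 243) [ 0.431 -0.145  0.   ]
(317, 157) [ 0.711 -0.15  -0.   ]
(337, 212) [ 0.53 -0.21  0.  ]
(390, 235) [ 0.46  -0.371  0.   ]
(300, 270) [ 0.348 -0.092  0.   ]
[[ 0.45  -0.858 -0.247  0.214]
 [ 0.893  0.432  0.125  0.592]
 [-0.001 -0.277  0.961  0.384]
 [ 0.     0.     0.     1.   ]]
[[-0.893  0.45  -0.   ]
 [ 0.45   0.893  0.   ]
 [ 0.     0.    -1.   ]]
```

View pics/topc.png

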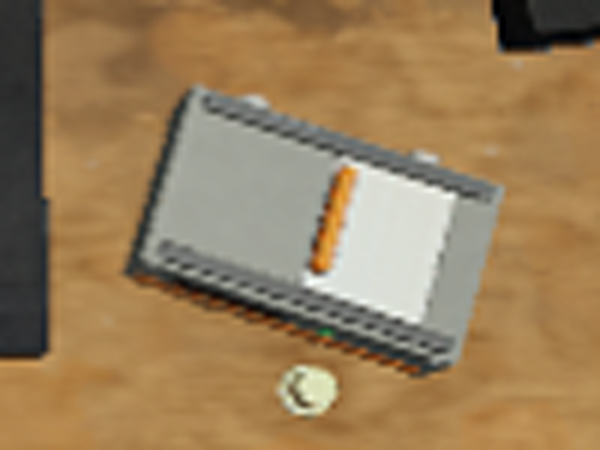

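Crop: the orange rib runs from (348,165) to (320,272). The white plate is to its right, the brass bush is at (307,390), and the long edges slope about 0.32 rad. I'll move over the stand at z = 0.45 with the fingers shut and turned along the unit's x.

Call:
arm_command(xyz=[[0,0,0.265],[0,0,0.265],[0,0,0.265],[0,0,0.265],[0,0,0.265],[0,0,0.265],[0,0,0.265],[0.169,-0.408,0.265],[0.169,-0.408,0.265],[0.169,-0.408,0.265],[0.169,-0.408,0.265],[0.169,-0.408,0.265],[0.169,-0.408,0.265],[0.169,-0.408,0.265],[0.169,-0.408,0.265],[0.169,-0.408,0.265],[0.169,-0.408,0.265],[0.169,-0.408,0.265],[0.169,-0.408,0.265],[0.169,-0.408,0.265]], rot=[[0,0,0],[0,0,0],[0,0,0],[0,0,0],[0,0,0],[0,0,0],[0,0,0],[0,0,-1.0],[0,0,-1.0],[0,0,-1.0],[0,0,-1.0],[0,0,-1.0],[0,0,-1.0],[0,0,-1.0],[0,0,-1.0],[0,0,-1.0],[0,0,-1.0],[0,0,-1.0],[0,0,-1.0],[0,0,-1.0]], grip=0)

```text
time: 2.27
ee_pos: [0.4506, 0.1487, 0.4511]
eef_rot: [0.671, 0.742, 0.0, 0.0]
ft_force: [-0.4, 0.9, 0.2]
width: 0.0004
grip_force: 0.0
```

Call:
arm_command(xyz=[[0.043,-0.43,0],[0.043,-0.43,0],[0.043,-0.43,0],[0.043,-0.43,0],[0.043,-0.43,0],[0.043,-0.43,0],[0.043,-0.43,0],[0.043,-0.43,0],[0.043,-0.43,0],[0.043,-0.43,0],[0.043,-0.43,0],[0.043,-0.43,0],[0.043,-0.43,-0.2],[0.043,-0.43,-0.2],[0.043,-0.43,-0.2],[0.043,-0.43,-0.2],[0.043,-0.43,-0.2],[0.043,-0.43,-0.2],[0.043,-0.43,-0.2],[0.043,-0.43,-0.2]], rot=[[0,0,-0.42],[0,0,-0.42],[0,0,-0.42],[0,0,-0.42],[0,0,-0.42],[0,0,-0.42],[0,0,-0.42],[0,0,-0.42],[0,0,-0.42],[0,0,-0.42],[0,0,-0.42],[0,0,-0.42],[0,0,-0.42],[0,0,-0.42],[0,0,-0.42],[0,0,-0.42],[0,0,-0.42],[0,0,-0.42],[0,0,-0.42],[0,0,-0.42]])

```text
time: 3.93
ee_pos: [0.4947, -0.2793, 0.2532]
eef_rot: [0.809, 0.588, 0.001, 0.001]
ft_force: [-0.4, -1.3, 1.1]
width: 0.0005
grip_force: 0.0
```

Run:
```python
from h import *
s=r.read_state(); print(s["time"],s["ee_pos"].round(4),s["eef_rot"].round(3))
snap("wrist","w1")
for l in ["orange_unit","orange_unit_well","orange_unit_rib"]:
    for f in (r.spot_point,r.look_for):
        for d in f(l,"wrist")[:2]: P=w("wrist",d["at"]);print(f.__name__,l,round(d["conf"],2),P.round(4),px("wrist",P).round())
```

```text
3.9333 [ 0.4947 -0.2793  0.2532] [0.809 0.588 0.001 0.001]
call orange_unit 0.92 [ 0.4932 -0.2775  0.0017] [254. 150.]
call orange_unit 0.63 [ 0.4913 -0.272   0.0537] [251. 153.]
call orange_unit_well 0.97 [ 0.4824 -0.3122  0.0548] [255. 185.]
call orange_unit_well 0.97 [ 0.495  -0.2737  0.0513] [255. 153.]
call orange_unit_rib 0.97 [ 0.4909 -0.2843  0.0729] [255. 166.]
call orange_unit_rib 0.68 [ 0.4816 -0.3099  0.056 ] [255. 184.]
call orange_unit_rib 0.55 [ 0.6508 -0.2639  0.03  ] [368. 107.]
```

View pics/w1.png

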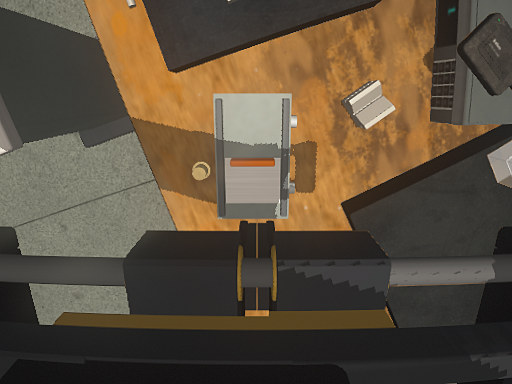

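Wrist view: the unit is nearly upright in the picture, housing top corners about (214,94), (291,95), (289,218) and (217,218), with the rib at rows 158-167, columns 231-274. Now to refine from the pixels.

Run:
```python
from h import *
im=cv2.imread("pics/w1.png").astype(int)
b,g,rr=im[...,0],im[...,1],im[...,2]
m=(rr>150)&(g<120)&(b<70); m[:150]=0;m[180:]=0;m[:,:225]=0;m[:,280:]=0
ys,xs=np.nonzero(m);print("rib",xs.min(),xs.max(),ys.min(),ys.max(),{y:(ys==y).sum() for y in np.unique(ys)})
for y in range(154,170): print(y,im[y,252])
C=[plane("wrist",p,.055) for p in [(214,94),(291,95),(289,218),(217,218)]]
for c in C: print(c.round(4))
print(np.linalg.norm(C[0]-C[3]),np.linalg.norm(C[1]-C[0]),np.linalg.norm(C[2]-C[3]),np.mean(C,0))
for a,bb in ((3,0),(2,1)): d=C[bb]-C[a];print("yaw",np.arctan2(-d[0],d[1]))
for e in [((231,158),(274,158))]:
    for p in e: print(plane("wrist",p,.075).round(4))
cv2.imwrite("pics/w1c.png",cv2.resize(cv2.imread("pics/w1.png")[85:235,195:315],None,fx=4,fy=4,interpolation=cv2.INTER_CUBIC))
```

```text
rib 230 274 161 165 {np.int64(161): np.int64(45), np.int64(162): np.int64(45), np.int64(163): np.int64(45), np.int64(164): np.int64(45), np.int64(165): np.int64(43)}
154 [104 114 116]
155 [104 114 115]
156 [104 113 112]
157 [ 92 101 110]
158 [ 55  83 128]
159 [ 50  73 120]
160 [ 47  82 143]
161 [ 46 100 186]
162 [ 44 105 195]
163 [ 41 100 188]
164 [ 36  96 186]
165 [ 33  91 179]
166 [ 91 115 160]
167 [160 167 169]
168 [151 161 170]
169 [149 161 170]
[ 0.4703 -0.1895  0.055 ]
[ 0.5571 -0.2191  0.055 ]
[ 0.5101 -0.3685  0.055 ]
[ 0.4198 -0.3389  0.055 ]
0.15777838770972058 0.09177244522298658 0.09505971333538744 [ 0.48930658 -0.27901773  0.055     ]
yaw -0.3257099296848191
yaw -0.3047388378027849
[ 0.4667 -0.2659  0.075 ]
[ 0.5152 -0.2818  0.075 ]
```

View pics/w1c.png

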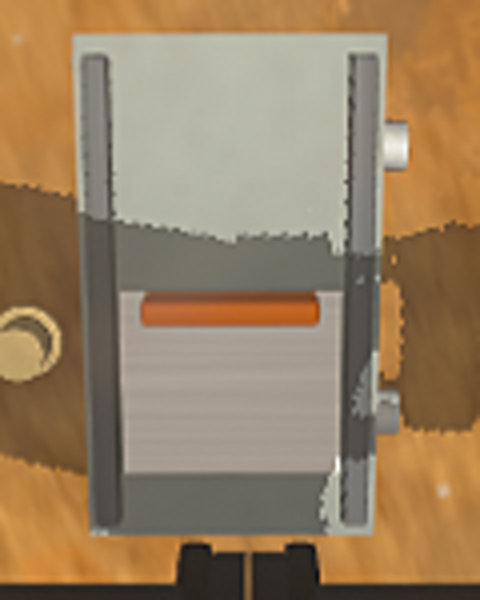

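Run:
```python
from h import *
yaw=-.315;O=np.array([.4905,-.2785]);ux=np.array([np.cos(yaw),np.sin(yaw)]);uy=np.array([-ux[1],ux[0]])
def u(p,z): q=plane("wrist",p,z)[:2]-O;return (np.array([q@ux,q@uy])*1e3).round(1)
print("rib",u((252.5,163.4),.075),"plate -y",u((252.5,203),.058),"plate +y",u((240,85+291/4),.058))
print("rib ends",u((230,163),.075),u((274.5,163),.075))
print("housing ends",u((252,85+535/4),.055),u((252,85+35/4),.055),"rails outer",u((195+80/4,100),.063),u((195+380/4,100),.063),u((195+93/4,210),.063),u((195+377/4,210),.063))
q=np.array([.4909,-.2843])-O;print("net rib",q@ux,q@uy);q=np.array([.4824,-.3122])-O;print("net well",q@ux,q@uy)
print("tcp off",u(px("wrist",r.read_state()["ee_pos"]),r.read_state()["ee_pos"][2]))
for y in [-35,-21,37,70]: print(y,(O+uy*y/1e3).round(4))
```

```text
rib [-1.1 -2. ] plate -y [ -1.5 -57.5] plate +y [-16.7   1.7]
rib ends [-27.9  -1.4] [25.1 -1.5]
housing ends [ -2.3 -80.5] [-1.6 78.5] rails outer [-44.9  71.5] [43.  71.3] [-45.5 -65.3] [ 45.7 -65.4]
net rib 0.0021772540846857202 -0.005390692409210437
net well 0.0027393644111663746 -0.03455135138634713
tcp off [ 3.4 -0.6]
-35 [ 0.4797 -0.3118]
-21 [ 0.484  -0.2985]
37 [ 0.502  -0.2433]
70 [ 0.5122 -0.2119]
```

Call:
arm_command(xyz=[[-0.01,-0.021,0],[-0.01,-0.021,-0.04],[-0.01,-0.021,-0.08],[-0.01,-0.021,-0.12],[-0.01,-0.021,-0.14],[-0.01,-0.021,-0.16],[-0.01,-0.021,-0.17],[-0.01,-0.021,-0.17],[-0.01,-0.021,-0.17],[-0.01,-0.021,-0.17]], rot=[[0,0,0],[0,0,0],[0,0,0],[0,0,0],[0,0,0],[0,0,0],[0,0,0],[0,0,0],[0,0,0],[0,0,0]])

```text
time: 5.12
ee_pos: [0.4841, -0.3014, 0.0823]
eef_rot: [0.81, 0.587, 0.001, 0.001]
ft_force: [-0.6, -0.5, 0.7]
width: 0.0004
grip_force: 0.0
```

Run:
```python
from h import *
s=r.read_state(); print(s["time"],s["ee_pos"].round(4),s["eef_rot"].round(4),s["ft_force"].round(2))
im=snap("wrist","w2"); cv2.imwrite("pics/w2c.png",cv2.resize(cv2.imread("pics/w2.png")[20:320,130:380],None,fx=2,fy=2))
d=r.spot_point("orange_unit_rib","wrist")[:1]
for e in d: print(e["conf"],w("wrist",e["at"]).round(4))
```

```text
5.1167 [ 0.4841 -0.3014  0.0823] [8.096e-01 5.870e-01 6.000e-04 9.000e-04] [-0.62 -0.52  0.69]
0.67 [ 0.4927 -0.2823  0.0719]
```

View pics/w2c.png

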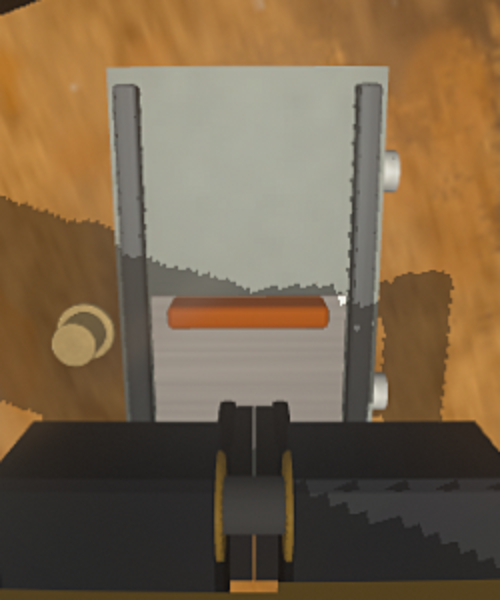

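Wrist view: the rib is centred at crop (248,312), with the fingers (220-290, tip edge at row 402) on its -y side and centred on it. Now lower and push.

Call:
arm_command(xyz=[[0,0,-0.01],[0,0,-0.017],[0,0,-0.017],[0.0016,0.0048,-0.017],[0.0031,0.0095,-0.017],[0.0047,0.0143,-0.017],[0.0062,0.019,-0.017],[0.0078,0.0238,-0.017],[0.0093,0.0285,-0.017],[0.0109,0.0333,-0.017],[0.0124,0.038,-0.017],[0.014,0.0428,-0.017],[0.0155,0.0475,-0.017],[0.0155,0.0475,-0.017],[0.0155,0.0475,-0.017]], rot=[[0,0,0],[0,0,0],[0,0,0],[0,0,0],[0,0,0],[0,0,0],[0,0,0],[0,0,0],[0,0,0],[0,0,0],[0,0,0],[0,0,0],[0,0,0],[0,0,0],[0,0,0]])

```text
time: 6.47
ee_pos: [0.4989, -0.253, 0.0638]
eef_rot: [0.809, 0.587, 0.0, 0.0]
ft_force: [-0.6, -0.3, -0.2]
width: 0.0004
grip_force: 0.0
```

Run:
```python
from h import *
s=r.read_state(); print(s["time"],s["ee_pos"].round(4),s["ft_force"].round(2))
snap("wrist","w3")
for l in ["orange_unit","orange_unit_rib","orange_unit_well"]:
    for e in r.spot_point(l,"wrist")[:1]: print(l,e["conf"],w("wrist",e["at"]).round(4))
```

```text
6.4667 [ 0.4989 -0.253   0.0638] [-0.57 -0.26 -0.23]
orange_unit 0.88 [ 4.942e-01 -2.744e-01 -4.000e-04]
orange_unit_well 0.63 [ 0.4822 -0.3095  0.0527]
```

View pics/w3.png

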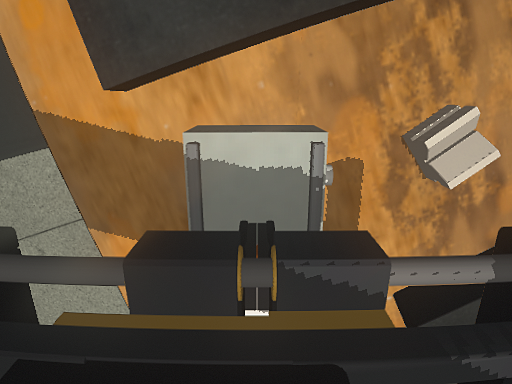

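Fingers now sit at unit y about +27. The housing's +y end is at row 130, and the rib isn't visible, perhaps hidden behind the gripper block below row 232. Checking by projection.

Run:
```python
from h import *
yaw=-.316;O=np.array([.4905,-.2785]);ux=np.array([np.cos(yaw),np.sin(yaw)]);uy=np.array([-ux[1],ux[0]])
s=r.read_state();q=s["ee_pos"][:2]-O;print("tcp unit",q@ux,q@uy)
for y,z in [(-2,.075),(20,.075),(40,.075),(44,.075),(80,.055)]: print(y,px("wrist",np.r_[O+uy*y/1e3,z]).round(),px("top",np.r_[O+uy*y/1e3,z]).round(1))
im=snap("top","t3");a=cv2.imread("pics/t3.png")
b,g,rr=[a[...,i].astype(int) for i in range(3)]
cv2.imwrite("pics/t3c.png",cv2.resize(a[185:260,310:410],None,fx=6,fy=6,interpolation=cv2.INTER_CUBIC))
```

```text
tcp unit 1.560117514548094e-05 0.026076341344763884
-2 [256. 262.] [366.8 221.1]
20 [256. 231.] [359.5 218.6]
40 [256. 201.] [352.9 216.4]
44 [256. 195.] [351.6 216. ]
80 [256. 132.] [338.4 213.3]
```

View pics/t3c.png

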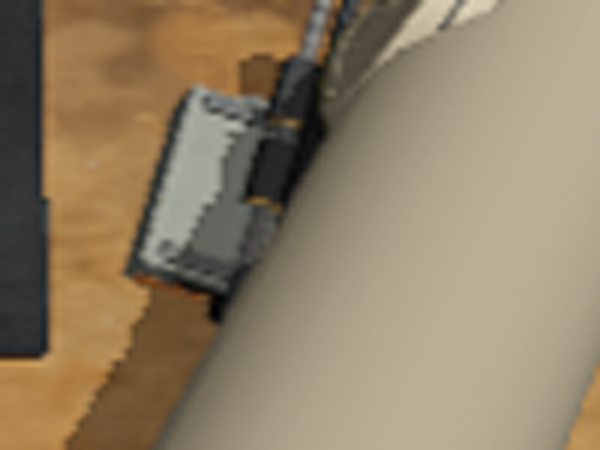

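The projection says a pushed rib should show near (256,201), and it doesn't. I'll lift off and look before doing anything else.

Call:
arm_command(xyz=[[0,0,0.02],[0,0,0.06],[0,0,0.1],[0.012,0.038,0.12],[0.012,0.038,0.12],[0.012,0.038,0.12],[0.012,0.038,0.12]], rot=[[0,0,0],[0,0,0],[0,0,0],[0,0,0],[0,0,0],[0,0,0],[0,0,0]])

```text
time: 7.3
ee_pos: [0.5105, -0.2156, 0.1836]
eef_rot: [0.809, 0.587, -0.0, 0.0]
ft_force: [-0.4, -0.0, -1.0]
width: 0.0002
grip_force: 0.0
```

Run:
```python
from h import *
s=r.read_state(); print(s["time"],s["ee_pos"].round(4),s["ft_force"].round(2))
a=snap("wrist","w4"); 
for l in ["orange_unit","orange_unit_rib","orange_unit_well"]:
    for e in r.spot_point(l,"wrist")[:1]: P=w("wrist",e["at"]);print(l,e["conf"],P.round(4),px("wrist",P).round())
```

```text
7.3 [ 0.5105 -0.2156  0.1836] [-0.4  -0.03 -0.95]
orange_unit 0.87 [ 0.4912 -0.2775 -0.0019] [258. 210.]
```

View pics/w4.png

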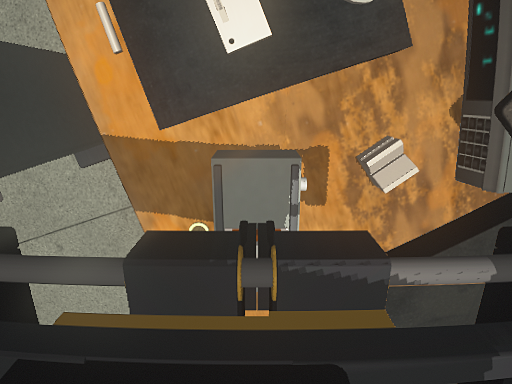

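Wrist view: the unit spans rows 150-232 with its end at row 150. No rib shows on the visible +y half, so the gripper still hides it. I'll step back to -y to uncover it and measure numerically.

Call:
arm_command(xyz=[[-0.012,-0.036,0.02],[-0.024,-0.072,0.04],[-0.035,-0.11,0.07],[-0.035,-0.11,0.07],[-0.035,-0.11,0.07],[-0.035,-0.11,0.07],[-0.035,-0.11,0.07]], rot=[[0,0,0],[0,0,0],[0,0,0],[0,0,0],[0,0,0],[0,0,0],[0,0,0]])

```text
time: 8.08
ee_pos: [0.476, -0.3239, 0.2524]
eef_rot: [0.809, 0.588, -0.0, -0.001]
ft_force: [0.5, 0.6, -0.4]
width: 0.0004
grip_force: 0.0
```

```bash
cat >> h.py <<'E'
yaw=-.316;O=np.array([.4905,-.2785]);ux=np.array([np.cos(yaw),np.sin(yaw)]);uy=np.array([-ux[1],ux[0]])
def u(P): q=np.array(P)[:2]-O; return (np.array([q@ux,q@uy])*1e3).round(1)
def rib(cam,name):
    a=snap(cam,name).astype(int); s=r.read_state(); print(s["time"],s["ee_pos"].round(4),u(s["ee_pos"]),s["ft_force"].round(2))
    H=cv2.cvtColor(a.astype(np.uint8),cv2.COLOR_RGB2HSV).astype(int)
    m=((H[...,0]<14)&(H[...,1]>175)&(H[...,2]>90)).astype(np.uint8)
    n,l,st,c=cv2.connectedComponentsWithStats(m)
    for i in range(1,n):
        if st[i,4]>40: print("orange",st[i],u(plane(cam,c[i],.072)))
    for t in ["orange_unit","orange_unit_rib","orange_unit_well","orange_unit_key"]:
        for e in r.spot_point(t,cam)[:2]: P=w(cam,e["at"]);print(t,round(e["conf"],2),u(P),P[2].round(3),px(cam,P).round())
    for e in r.look_for("orange_unit_key",cam)[:2]: P=w(cam,e["at"]);print("look key",round(e["conf"],2),u(P),P[2].round(3))
E
python3 -c "
from h import *
rib('wrist','w5')"
```

```text
8.1333 [ 0.4761 -0.3236  0.2524] [  0.4 -47.3] [-0.04  0.04 -0.08]
orange [235 119  43   2  46] [-1.6  3.1]
orange [234 122  45   4  47] [ 0.5 -3.6]
orange_unit 0.84 [0.  3.6] -0.002 [257. 115.]
orange_unit 0.52 [  0.6 -32.8] 0.054 [257. 147.]
orange_unit_rib 0.86 [ 3.8 -5.2] 0.073 [260. 126.]
orange_unit_well 0.71 [  0.4 -34.4] 0.054 [257. 148.]Traceback (most recent call last):
  File "<string>", line 3, in <module>
    rib('wrist','w5')
    ~~~^^^^^^^^^^^^^^
  File "h.py", line 25, in rib
    for e in r.spot_point(t,cam)[:2]: P=w(cam,e["at"]);print(t,round(e["conf"],2),u(P),P[2].round(3),px(cam,P).round())
             ~~~~~~~~~~~~^^^^^^^
ValueError: it knows: battery, blue_unit, brass_bush, oil_bottle, orange_unit, orange_unit_rib, orange_unit_well, pin_gauge, ring_gauge, screwdriver_yellow, v_block
```

```bash
sed -i 's/,"orange_unit_key"\]:/]:/; /look key/d' h.py
python3 - <<'E'
from h import *
from scipy.spatial.transform import Rotation as R
s=r.read_state();T=R.from_quat(s["eef_rot"]).as_matrix();p=s["ee_pos"];m=r.camera_model("wrist")
print({k:m[k] for k in ["fx","fy","cx","cy","k1"]})
print("cam in tool",(T.T@(np.array(m["T"])[:3,3]-p)).round(4))
for v in [(0,0,0),(.0095,0,0),(-.0095,0,0),(.0095,.015,0),(.0095,0,-.02),(.0095,0,-.05),(.0375,.05,-.07)]: print(v,px("wrist",p+T@np.array(v)).round(1))
a=cv2.imread("pics/w5.png");print([(y,a[y,245].tolist(),a[y,270].tolist()) for y in range(205,236,2)])
E
```

```text
{'fx': 320.5792376979267, 'fy': 320.5792376979267, 'cx': 256.5610594505739, 'cy': 188.2375533063976, 'k1': -0.08080055868607809}
cam in tool [ 0.076   0.0002 -0.1985]
(0, 0, 0) [256.3 215.4]
(0.0095, 0, 0) [256.3 201.8]
(-0.0095, 0, 0) [256.3 228.7]
(0.0095, 0.015, 0) [279.3 201.8]
(0.0095, 0, -0.02) [256.3 212.5]
(0.0095, 0, -0.05) [256.2 233.3]
(0.0375, 0.05, -0.07) [374.3 191.5]
[(205, [49, 88, 122], [56, 122, 182]), (207, [49, 87, 122], [44, 79, 114]), (209, [49, 87, 122], [44, 82, 117]), (211, [45, 80, 111], [42, 76, 107]), (213, [67, 137, 197], [66, 140, 205]), (215, [65, 129, 189], [64, 134, 197]), (217, [69, 133, 191], [64, 133, 195]), (219, [63, 128, 185], [64, 130, 192]), (221, [22, 25, 31], [20, 25, 32]), (223, [27, 37, 48], [26, 37, 49]), (225, [26, 37, 47], [25, 35, 48]), (227, [27, 36, 48], [27, 36, 48]), (229, [25, 35, 47], [27, 36, 48]), (231, [24, 36, 46], [24, 34, 46]), (233, [27, 35, 47], [24, 34, 46]), (235, [27, 36, 46], [23, 33, 45])]
```

The rib is still where it was (unit y about -2), so the fingers passed over it. The picture also puts the visible fingertips at row 221, where a true TCP would show at about 202-215, so the tips seem to end higher than the reported TCP. I'll probe downward gently on the -y side of the rib.

Call:
arm_command(xyz=[[0.0075,0.024,-0.04],[0.0075,0.024,-0.08],[0.0075,0.024,-0.12],[0.0075,0.024,-0.15],[0.0075,0.024,-0.17],[0.0075,0.024,-0.18],[0.0075,0.024,-0.185],[0.0075,0.024,-0.19],[0.0075,0.024,-0.193],[0.0075,0.024,-0.193],[0.0075,0.024,-0.193]], rot=[[0,0,0],[0,0,0],[0,0,0],[0,0,0],[0,0,0],[0,0,0],[0,0,0],[0,0,0],[0,0,0],[0,0,0],[0,0,0]])

```text
time: 9.2
ee_pos: [0.4839, -0.3016, 0.0617]
eef_rot: [0.81, 0.587, 0.0, 0.001]
ft_force: [-0.5, -0.1, -0.4]
width: 0.0006
grip_force: 0.0
```

Call:
arm_command(xyz=[[0,0,-0.002],[0,0,-0.004],[0,0,-0.004]], rot=[[0,0,0],[0,0,0],[0,0,0]])

```text
time: 9.45
ee_pos: [0.4833, -0.3013, 0.0567]
eef_rot: [0.81, 0.587, 0.0, 0.0]
ft_force: [-0.5, 0.4, 0.3]
width: 0.0007
grip_force: 0.0
```

Below the plate's height and still no contact, so the tips really are shorter than the reported TCP. Continuing in small steps.

Call:
arm_command(xyz=[[0,0,-0.002],[0,0,-0.004],[0,0,-0.004]], rot=[[0,0,0],[0,0,0],[0,0,0]])

```text
time: 9.7
ee_pos: [0.483, -0.3012, 0.0523]
eef_rot: [0.81, 0.587, -0.0, -0.0]
ft_force: [0.6, -0.6, 0.6]
width: 0.0009
grip_force: 0.0
```

Call:
arm_command(xyz=[[0,0,-0.002],[0,0,-0.004],[0,0,-0.004]], rot=[[0,0,0],[0,0,0],[0,0,0]])

```text
time: 9.95
ee_pos: [0.4831, -0.3012, 0.0483]
eef_rot: [0.81, 0.587, -0.0, -0.0]
ft_force: [0.2, 0.1, 0.3]
width: 0.0007
grip_force: 0.0
```

Call:
arm_command(xyz=[[0,0,-0.002],[0,0,-0.003],[0,0,-0.003]], rot=[[0,0,0],[0,0,0],[0,0,0]])

```text
time: 10.2
ee_pos: [0.4831, -0.3012, 0.0455]
eef_rot: [0.81, 0.587, -0.0, -0.0]
ft_force: [-0.3, 0.1, 0.3]
width: 0.0006
grip_force: 0.0
```

Call:
arm_command(xyz=[[0,0,-0.002],[0,0,-0.003],[0,0,-0.003]], rot=[[0,0,0],[0,0,0],[0,0,0]])

```text
time: 10.45
ee_pos: [0.4831, -0.3012, 0.0425]
eef_rot: [0.81, 0.587, -0.0, -0.0]
ft_force: [0.9, 0.6, 0.4]
width: 0.0007
grip_force: 0.0
```

Call:
arm_command(xyz=[[0,0,-0.002],[0,0,-0.003],[0,0,-0.003]], rot=[[0,0,0],[0,0,0],[0,0,0]])

```text
time: 10.7
ee_pos: [0.4831, -0.3012, 0.0395]
eef_rot: [0.81, 0.587, -0.0, -0.0]
ft_force: [-0.6, 0.0, -0.1]
width: 0.0004
grip_force: 0.0
```

Call:
arm_command(xyz=[[0,0,-0.002],[0,0,-0.003],[0,0,-0.003]], rot=[[0,0,0],[0,0,0],[0,0,0]])

```text
time: 10.95
ee_pos: [0.4831, -0.3012, 0.0365]
eef_rot: [0.81, 0.587, -0.0, -0.0]
ft_force: [0.3, -0.0, -0.3]
width: 0.0008
grip_force: 0.0
```

Call:
arm_command(xyz=[[0,0,-0.002],[0,0,-0.003],[0,0,-0.003]], rot=[[0,0,0],[0,0,0],[0,0,0]])

```text
time: 11.2
ee_pos: [0.4831, -0.3012, 0.0335]
eef_rot: [0.81, 0.587, -0.0, -0.0]
ft_force: [0.4, -0.0, 0.3]
width: 0.0004
grip_force: 0.0
```

Call:
arm_command(xyz=[[0,0,-0.002],[0,0,-0.003],[0,0,-0.003]], rot=[[0,0,0],[0,0,0],[0,0,0]])

```text
time: 11.45
ee_pos: [0.4831, -0.3012, 0.0305]
eef_rot: [0.81, 0.587, -0.0, -0.0]
ft_force: [-0.7, 0.4, 0.1]
width: 0.0002
grip_force: 0.0
```

Call:
arm_command(xyz=[[0,0,-0.001],[0,0,-0.002],[0,0,-0.002]], rot=[[0,0,0],[0,0,0],[0,0,0]])

```text
time: 11.7
ee_pos: [0.4832, -0.3012, 0.0286]
eef_rot: [0.81, 0.587, -0.0, -0.0]
ft_force: [0.5, 0.2, 0.1]
width: 0.0006
grip_force: 0.0
```

Run:
```python
from h import *
rib('wrist','w6')
a=cv2.imread("pics/w6.png")
cv2.imwrite("pics/w6c.png",cv2.resize(a[120:345,120:400],None,fx=2.6,fy=2.6,interpolation=cv2.INTER_CUBIC))
```

```text
11.75 [ 0.4832 -0.3013  0.0287] [  0.2 -23.9] [-0.11  1.01  0.03]
orange [ 202  190  106   21 1664] [-0.3  0. ]
orange_unit 0.69 [1.4 1.7] 0.003 [258. 169.]
orange_unit_rib 0.58 [-1.3 -4.5] 0.075 [253. 212.]
```

View pics/w6c.png

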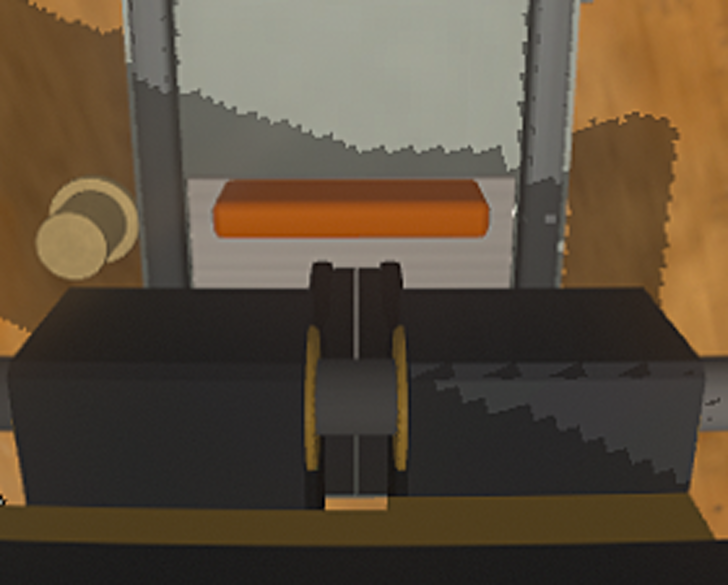

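View: the rib is at crop (350,208). The finger fronts are at row 263 just before it, still a little above the plate. The geometry fits tips about 33 mm above the reported TCP, so they are at about z 0.062 now. That is the right height to push the rib, so I'll push 20 mm and check.

Call:
arm_command(xyz=[[0.0012,0.0038,0],[0.0025,0.0076,0],[0.0037,0.0114,0],[0.005,0.0152,0],[0.0062,0.019,0],[0.0062,0.019,0],[0.0062,0.019,0]], rot=[[0,0,0],[0,0,0],[0,0,0],[0,0,0],[0,0,0],[0,0,0],[0,0,0]])

```text
time: 12.48
ee_pos: [0.4898, -0.2817, 0.0288]
eef_rot: [0.809, 0.587, 0.0, -0.0]
ft_force: [-0.1, 0.1, 0.7]
width: 0.0008
grip_force: 0.0
```

Run:
```python
from h import *
rib('wrist','w7')
```

```text
12.5333 [ 0.4897 -0.282   0.0288] [ 0.3 -3.5] [-0.16 -0.56  0.19]
orange [ 203  202  104   22 1088] [ 0.5 17. ]
orange [204 221  73   4 166] [-7.8  8.8]
orange_unit 0.83 [2.3 1.4] 0.003 [259. 196.]
orange_unit_rib 0.89 [-0.5  8.3] 0.075 [255. 226.]
```

The rib moved with the fingers: now at about y +10, with a contact offset of 13.5 mm as expected. Pushing on.

Call:
arm_command(xyz=[[0.0012,0.0038,0],[0.0025,0.0076,0],[0.0037,0.0114,0],[0.005,0.0152,0],[0.0062,0.019,0],[0.0074,0.0228,0],[0.0087,0.0266,0],[0.0099,0.0304,0],[0.0112,0.0342,0],[0.0112,0.0342,0],[0.0112,0.0342,0]], rot=[[0,0,0],[0,0,0],[0,0,0],[0,0,0],[0,0,0],[0,0,0],[0,0,0],[0,0,0],[0,0,0],[0,0,0],[0,0,0]])

```text
time: 13.6
ee_pos: [0.501, -0.2475, 0.0287]
eef_rot: [0.809, 0.587, 0.0, -0.0]
ft_force: [-0.4, 0.6, -0.2]
width: 0.0003
grip_force: 0.0
```

Call:
arm_command(xyz=[[0.0006,0.0019,0],[0.0009,0.0028,0],[0.0009,0.0028,0]], rot=[[0,0,0],[0,0,0],[0,0,0]])

```text
time: 13.85
ee_pos: [0.5017, -0.2453, 0.0288]
eef_rot: [0.81, 0.587, 0.0, 0.0]
ft_force: [0.1, -0.5, -0.1]
width: 0.0006
grip_force: 0.2
```

Run:
```python
from h import *
rib('wrist','w8')
```

```text
13.9 [ 0.5017 -0.2453  0.0288] [ 0.3 35. ] [ 0.24 -0.77  0.  ]
orange [ 203  203  104   22 1004] [-0.1 55.2]
orange_unit_rib 0.96 [ 0.4 47.8] 0.073 [257. 223.]
orange_unit_well 0.98 [  4.  -29.7] 0.055 [262. 323.]
```

Call:
arm_command(xyz=[[0.0003,0.001,0],[0.0006,0.0019,0],[0.0006,0.0019,0]], rot=[[0,0,0],[0,0,0],[0,0,0]])

```text
time: 14.3
ee_pos: [0.502, -0.2439, 0.0288]
eef_rot: [0.81, 0.587, -0.0, 0.0]
ft_force: [0.5, -3.0, -1.4]
width: 0.0002
grip_force: 1.5
```

Call:
arm_command(xyz=[[0.0003,0.001,0],[0.0003,0.001,0]], rot=[[0,0,0],[0,0,0]])

```text
time: 14.47
ee_pos: [0.5021, -0.2438, 0.0288]
eef_rot: [0.81, 0.587, -0.001, 0.001]
ft_force: [-0.8, -6.5, -2.8]
width: 0.0004
grip_force: 3.1
```

Call:
arm_command(xyz=[[0.0003,0.001,0],[0.0003,0.001,0]], rot=[[0,0,0],[0,0,0]])

```text
time: 14.63
ee_pos: [0.502, -0.2438, 0.0288]
eef_rot: [0.81, 0.586, -0.001, 0.001]
ft_force: [-1.4, -8.3, -2.2]
width: 0.0004
grip_force: 4.6
```

The shutter has hit its stop: the fingers stalled at y 36.6 with 8 N, and the unit stayed put. Backing off, lifting over, and going above the well.

Call:
arm_command(xyz=[[-0.0025,-0.0076,0],[-0.004,-0.012,0.01],[-0.006,-0.018,0.036],[-0.012,-0.036,0.036],[-0.018,-0.056,0.036],[-0.0232,-0.0713,0.036],[-0.0232,-0.0713,0.036],[-0.0232,-0.0713,0.036],[-0.0232,-0.0713,0.036]], rot=[[0,0,0],[0,0,0],[0,0,0],[0,0,0],[0,0,0],[0,0,0],[0,0,0],[0,0,0],[0,0,0]])

```text
time: 15.38
ee_pos: [0.48, -0.3119, 0.065]
eef_rot: [0.809, 0.587, 0.0, -0.0]
ft_force: [0.0, -0.1, 0.5]
width: 0.0005
grip_force: 0.0
```

Run:
```python
from h import *
rib('wrist','w9')
a=cv2.cvtColor(cv2.imread("pics/w9.png"),cv2.COLOR_BGR2HSV).astype(int)
m=((a[...,0]>40)&(a[...,0]<85)&(a[...,1]>80)); ys,xs=np.nonzero(m)
if len(xs): print("green",len(xs),xs.min(),xs.max(),ys.min(),ys.max(),u(plane("wrist",(xs.mean(),ys.mean()),.035)))
```

```text
15.4333 [ 0.4802 -0.3116  0.0649] [  0.5 -34.7] [0.49 0.29 0.05]
orange [208  70  93   5 145] [ 0.1 55.4]
orange [208  74  94  10 202] [-0.4 49.3]
orange_unit 0.77 [2.  1.1] 0.0 [258. 147.]
orange_unit_rib 0.76 [ 1.  48.1] 0.076 [257.  84.]
orange_unit_well 0.68 [  0.7 -33.1] 0.055 [257. 208.]
green 1037 238 433 180 318 [ -0.2 -32.8]
```

The shutter is open, and the TCP is centred over the well within about 1 mm. Going down into it.

Call:
arm_command(xyz=[[-0.0003,-0.001,-0.012],[-0.0003,-0.001,-0.024],[-0.0003,-0.001,-0.036],[-0.0003,-0.001,-0.044],[-0.0003,-0.001,-0.052],[-0.0003,-0.001,-0.052],[-0.0003,-0.001,-0.052]], rot=[[0,0,0],[0,0,0],[0,0,0],[0,0,0],[0,0,0],[0,0,0],[0,0,0]])

```text
time: 16.17
ee_pos: [0.4789, -0.3138, 0.0123]
eef_rot: [0.81, 0.587, -0.0, -0.0]
ft_force: [-0.2, -0.3, 0.0]
width: 0.0003
grip_force: 0.0
```

Call:
arm_command(xyz=[[0,0,-0.003],[0,0,-0.006],[0,0,-0.008],[0,0,-0.008]], rot=[[0,0,0],[0,0,0],[0,0,0],[0,0,0]])

```text
time: 16.5
ee_pos: [0.4792, -0.3136, 0.0045]
eef_rot: [0.81, 0.587, 0.0, -0.0]
ft_force: [0.4, -0.5, -0.4]
width: 0.0005
grip_force: 0.0
```

Call:
arm_command(xyz=[[0,0,-0.003],[0,0,-0.004],[0,0,-0.004]], rot=[[0,0,0],[0,0,0],[0,0,0]])

```text
time: 16.75
ee_pos: [0.4791, -0.3136, 0.0005]
eef_rot: [0.81, 0.587, -0.0, -0.0]
ft_force: [0.4, -0.7, -0.1]
width: 0.0004
grip_force: 0.0
```

Call:
arm_command(xyz=[[0,0,-0.002],[0,0,-0.003],[0,0,-0.003]], rot=[[0,0,0],[0,0,0],[0,0,0]])

```text
time: 17.0
ee_pos: [0.4794, -0.3139, -0.0022]
eef_rot: [0.81, 0.587, 0.0, 0.0]
ft_force: [-0.0, -0.4, 2.4]
width: 0.0004
grip_force: 0.7
```

Call:
arm_command(xyz=[[0,0,-0.002],[0,0,-0.003],[0,0,-0.003]], rot=[[0,0,0],[0,0,0],[0,0,0]])

```text
time: 17.25
ee_pos: [0.4795, -0.3139, -0.0052]
eef_rot: [0.81, 0.587, 0.0, 0.0]
ft_force: [0.7, 0.5, 3.5]
width: 0.0003
grip_force: 1.6
```

Call:
arm_command(xyz=[[0,0,-0.002],[0,0,-0.003],[0,0,-0.003]], rot=[[0,0,0],[0,0,0],[0,0,0]])

```text
time: 17.5
ee_pos: [0.4795, -0.3139, -0.0074]
eef_rot: [0.81, 0.587, 0.0, 0.0]
ft_force: [-3.0, 3.1, 12.4]
width: 0.0004
grip_force: 6.2
```

The spring force rose from 2.4 to 3.5 N, then hit a hard stop at 12 N after about 6 mm, so the key is bottomed. Holding it for 1.5 s.

Call:
arm_command(xyz=[[0,0,-0.0005],[0,0,-0.0005],[0,0,-0.0005],[0,0,-0.0005],[0,0,-0.0005],[0,0,-0.0005],[0,0,-0.0005],[0,0,-0.0005],[0,0,-0.0005],[0,0,-0.0005],[0,0,-0.0005],[0,0,-0.0005],[0,0,-0.0005],[0,0,-0.0005],[0,0,-0.0005],[0,0,-0.0005],[0,0,-0.0005],[0,0,-0.0005]], rot=[[0,0,0],[0,0,0],[0,0,0],[0,0,0],[0,0,0],[0,0,0],[0,0,0],[0,0,0],[0,0,0],[0,0,0],[0,0,0],[0,0,0],[0,0,0],[0,0,0],[0,0,0],[0,0,0],[0,0,0],[0,0,0]])

```text
time: 19.0
ee_pos: [0.4796, -0.3139, -0.0076]
eef_rot: [0.81, 0.587, 0.001, 0.0]
ft_force: [-4.6, 3.5, 18.5]
width: 0.0005
grip_force: 8.9
```

Call:
arm_command(xyz=[[0,0,0.01],[0,0,0.03],[0,0,0.06],[0,0,0.08],[0.0062,0.019,0.08],[0.0155,0.0475,0.08],[0.0248,0.076,0.08],[0.0338,0.104,0.08],[0.0338,0.104,0.08],[0.0338,0.104,0.08]], rot=[[0,0,0],[0,0,0],[0,0,0],[0,0,0],[0,0,0],[0,0,0],[0,0,0],[0,0,0],[0,0,0],[0,0,0]])

```text
time: 19.83
ee_pos: [0.5135, -0.2077, 0.071]
eef_rot: [0.808, 0.589, 0.0, -0.0]
ft_force: [0.0, -0.6, -0.3]
width: 0.0002
grip_force: 0.0
```

Run:
```python
from h import *
rib('wrist','w10')
for e in r.spot_point("orange_unit_rib","side")[:1]: print(e)
```

```text
19.8833 [ 0.5129 -0.2095  0.0711] [-0.2 72.6] [-0.67 -0.8   0.28]
```

Lowering behind the rib (TCP z to about 0.029), then pushing it closed.

Call:
arm_command(xyz=[[0,0,-0.015],[0,0,-0.03],[0,0,-0.043],[0,0,-0.043],[0,0,-0.043]], rot=[[0,0,0],[0,0,0],[0,0,0],[0,0,0],[0,0,0]])

```text
time: 20.5
ee_pos: [0.5123, -0.2102, 0.0279]
eef_rot: [0.81, 0.587, -0.001, -0.0]
ft_force: [0.4, 0.1, 0.2]
width: 0.0005
grip_force: 0.0
```

Call:
arm_command(xyz=[[-0.0016,-0.0048,0],[-0.0031,-0.0095,0],[-0.0047,-0.0143,0],[-0.0062,-0.019,0],[-0.0078,-0.0238,0],[-0.0093,-0.0285,0],[-0.0109,-0.0333,0],[-0.0124,-0.038,0],[-0.014,-0.0428,0],[-0.0155,-0.0475,0],[-0.0171,-0.0523,0],[-0.0186,-0.057,0],[-0.0195,-0.06,0],[-0.0195,-0.06,0]], rot=[[0,0,0],[0,0,0],[0,0,0],[0,0,0],[0,0,0],[0,0,0],[0,0,0],[0,0,0],[0,0,0],[0,0,0],[0,0,0],[0,0,0],[0,0,0],[0,0,0]])

```text
time: 21.67
ee_pos: [0.493, -0.2708, 0.0282]
eef_rot: [0.81, 0.587, -0.0, 0.0]
ft_force: [-0.4, 0.2, 0.3]
width: 0.0008
grip_force: 0.0
```

Call:
arm_command(xyz=[[-0.0006,-0.0019,0],[-0.0012,-0.0038,0],[-0.0012,-0.0038,0],[-0.0012,-0.0038,0]], rot=[[0,0,0],[0,0,0],[0,0,0],[0,0,0]])

```text
time: 22.0
ee_pos: [0.4925, -0.2721, 0.0281]
eef_rot: [0.809, 0.587, 0.0, -0.001]
ft_force: [-0.0, 4.4, 2.4]
width: 0.0005
grip_force: 2.4
```

Call:
arm_command(xyz=[[-0.0003,-0.001,0],[-0.0003,-0.001,0],[-0.0003,-0.001,0]], rot=[[0,0,0],[0,0,0],[0,0,0]])

```text
time: 22.25
ee_pos: [0.4925, -0.2722, 0.0281]
eef_rot: [0.809, 0.588, 0.001, -0.001]
ft_force: [-0.3, 8.1, 2.8]
width: 0.0004
grip_force: 3.9
```

Call:
arm_command(xyz=[[-0.0003,-0.001,0],[-0.0003,-0.001,0],[-0.0003,-0.001,0]], rot=[[0,0,0],[0,0,0],[0,0,0]])

```text
time: 22.5
ee_pos: [0.4925, -0.2722, 0.0281]
eef_rot: [0.809, 0.588, 0.001, -0.002]
ft_force: [1.2, 12.1, 5.1]
width: 0.0005
grip_force: 5.4
```

It stalled hard at the closed stop: total rib travel is 60 mm with a 15 mm contact offset. Backing off, lifting clear, and checking.

Call:
arm_command(xyz=[[0.003,0.0095,0],[0.003,0.0095,0.01],[0.003,0.0095,0.05],[0.003,0.0095,0.09],[0,0,0.13],[-0.003,-0.01,0.17],[-0.003,-0.01,0.21],[-0.003,-0.01,0.225],[-0.003,-0.01,0.225],[-0.003,-0.01,0.225]], rot=[[0,0,0],[0,0,0],[0,0,0],[0,0,0],[0,0,0],[0,0,0],[0,0,0],[0,0,0],[0,0,0],[0,0,0]])

```text
time: 23.33
ee_pos: [0.4888, -0.2861, 0.2542]
eef_rot: [0.81, 0.587, 0.0, 0.001]
ft_force: [-0.3, 0.4, -1.5]
width: 0.0003
grip_force: 0.0
```

Run:
```python
from h import *
rib('wrist','w11')
def U(p,z): return u(plane("wrist",p,z))
a=cv2.imread("pics/w11.png").astype(int)
print([(y,a[y,252].tolist()) for y in range(150,176)])
g=cv2.imread("pics/w11.png",0)[:,240].astype(int); d=np.diff(g); print([(i,d[i]) for i in range(70,218) if abs(d[i])>14])
for y in (-80,80): print(y,px("wrist",np.r_[O+uy*y/1e3,.055]).round(1))
for y in (-13,-5): print("rib top edge",y,px("wrist",np.r_[O+uy*y/1e3,.075]).round(1))
for y in (-65,-5): print("plate",y,px("wrist",np.r_[O+uy*y/1e3,.058]).round(1))
for l in ["brass_bush","blue_unit"]:
    for c in ["top","wrist"]:
        r.camera(c)
        for e in r.spot_point(l,c)[:1]: print(l,c,w(c,e["at"]).round(4))
```

```text
23.3833 [ 0.4883 -0.2856  0.2529] [ 0.1 -7.4] [-0.23  0.12  0.08]
orange [233 158  44   7 230] [ 0.1 -7.9]
orange_unit 0.58 [2.2 4.4] -0.001 [258. 143.]
orange_unit_rib 0.56 [  1.  -12.3] 0.075 [258. 166.]
orange_unit_rib 0.24 [-76.1 -26.3] -0.0 [204. 165.]
orange_unit_well 0.7 [  4.4 -33.7] 0.051 [260. 179.]
[(150, [105, 114, 117]), (151, [104, 114, 117]), (152, [105, 114, 117]), (153, [104, 113, 116]), (154, [104, 113, 116]), (155, [105, 113, 113]), (156, [92, 101, 110]), (157, [56, 83, 127]), (158, [50, 74, 120]), (159, [49, 81, 142]), (160, [47, 100, 185]), (161, [45, 105, 194]), (162, [41, 100, 187]), (163, [38, 97, 186]), (164, [33, 91, 178]), (165, [91, 114, 160]), (166, [159, 167, 170]), (167, [150, 161, 169]), (168, [148, 159, 168]), (169, [145, 157, 167]), (170, [148, 160, 169]), (171, [148, 159, 169]), (172, [146, 157, 167]), (173, [149, 159, 170]), (174, [147, 158, 168]), (175, [144, 155, 165])]
[(85, np.int64(23)), (141, np.int64(-75)), (159, np.int64(21)), (165, np.int64(42)), (201, np.int64(-40)), (202, np.int64(-16)), (211, np.int64(18)), (212, np.int64(17))]
-80 [256.9 213.6]
80 [256.9  86.7]
rib top edge -13 [256.9 166.9]
rib top edge -5 [256.9 160.3]
plate -65 [256.9 203.5]
plate -5 [256.9 157.7]
brass_bush top [ 4.131e-01 -2.754e-01  3.000e-04]
brass_bush wrist [ 0.4131 -0.2786  0.0028]
blue_unit top [ 0.5148  0.1543 -0.0033]
```

All edges match the closed prediction with the same ~1.4 px offset: housing 85.5 and 212, rib 159.5-165, plate 156 and 202. So the shutter is closed, the unit hasn't moved, and the arm is clear. Handing in.

```bash
python3 -c "
from bench import r
print(r.close_job())"
```

```text
the job is handed in; nothing more can be done
None
```

I handed the job in at about 23.5 s: the orange unit's shutter was pushed fully open, its key held fully in for about 1.5 s, and the shutter pushed fully closed again, with the amplifier unmoved in the final picture; the shut fingertips end about 35 mm short of the reported TCP, so my first push passed over the rib.

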